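# Snap a bearing cap into its housing with a hand pusher

### The job

Lay the bearing cap, boss up, centrally on the spring pawls over the recess of the assembly fixture and let go of it; then take the pusher from its stand and with it press the cap straight down, upright and gently, never with more than 25 N, until it snaps past the pawls and lies fully home on the recess floor. The cap must be pressed in by the pusher only, not by hand; hang the pusher back in its stand at the end and leave everything else on the bench where it is.

Things in the scene. Friction and masses are not known exactly. Their poses are not given: they have to be found in the camera images.
- cap: Loose bearing cap, dark grey metal: round flange 52 mm diameter, 6 mm thick, lower edge bevelled 3 mm, with a round boss 18 mm diameter from the flange top to 24 mm above the underside. About 50 g. Starts flat on the bench, boss up. Origin: centre of the flange's underside; z up along the boss.
- fixture: Fixed assembly fixture: black base plate 150 (x) x 110 (y) x 10 mm carrying an aluminium housing 96 x 96 mm, top 34 mm above the bench, with a round recess 57 mm in diameter, 7.5 mm deep in its middle. Four steel spring pawls round it, on the +x, -x, +y, -y sides, reach 46 mm above the bench. Origin: centre of the plate's underside; z up.
- seat (a point): Centre of the recess floor, a dark rubber pad, 26.5 mm above the bench; axes as the fixture's. The cap is home when its origin is here. About 2 mm before that the pawls snap shut over the flange and all resistance vanishes; pressed on further, the pad gives about 1 mm per 15 N and springs back.
- laid (a point): Where the cap's origin is when it lies centred on the pawls: on the recess axis, 12.9 mm above the floor. The pawls' inner ramps funnel down to tips 23 mm from the axis, so the flange rests on the ramps. Pushed, the cap spreads them: resistance grows over about 5 mm to a peak of 6 to 13 N, gives way with a jolt, then is a few N of rubbing until the snap.
- stand: The pusher's fixed stand, a black block 80 x 80 mm, 75 mm high, on a thin foot plate 110 x 90 mm, with an upright round hole 42 mm in diameter right through. Origin: centre of its underside.
- stand_hole (a point): Centre of the hole's mouth on top of the stand, 75 mm above the bench. The hanging pusher's origin is here.
- pusher: Loose hand pusher, 250 g, hanging upright in the stand by its round steel collar (56 mm diameter, 8 mm thick). Above the collar a black square grip 24 x 24 mm, 8 to 52 mm above the origin. Below it a cup nose (see pusher_axis). Origin: centre of the collar's underside; z up to the grip, x and y square to the grip's flats.
- pusher_axis (a point): Point on the pusher's axis 38 mm below its origin. The black nose is a cup open downwards, 34 mm outside, bore 25 mm, 22 mm deep: it goes over the cap's boss and its rim bears on the flange. Its length is adjustable: the rim lies 0 to 24 mm below this point, set differently each time, not measured, hidden in the stand, and locked (a push does not move it).
- jar: Bystander: white plastic jar with black lid, 54 mm diameter, 85 mm tall. Origin: centre of its underside.
- bearing: Bystander: steel bearing ring lying flat, 52 mm outer diameter, 15 mm high. Origin: centre of its underside.
- cover: Bystander: plain flat dark grey metal disc with no boss, 44 mm diameter, 6 mm thick. Origin: centre of its underside.
- sleeve: Bystander: brass tube standing up, 34 mm outer diameter, 30 mm high. Origin: centre of its underside.
- driver: Bystander: screwdriver lying flat, black handle. Origin: about the middle of it.
- bin: Bystander: open grey parts bin, 110 x 140 x 50 mm. Origin: centre of its underside.
- stub: Bystander: stepped steel shaft stub standing up, 30 mm foot, 45 mm tall. Origin: centre of its underside.
There are look-alikes about, which are no part of the job. What is shaped like the pusher but yellow is not meant.

How it is judged:
By the outcome, as a careful person would: the job done as asked, in the order asked, and still so for the second after the job is handed in, with the robot touching nothing.
It also fails if it takes over 58 s, if anything falls off the work surface, if the arm or the gripper's body presses on something with over 40 N, if the wrist force passes 120 N, or if a joint passes its speed limit or range.

### The arm

A 7-joint arm with a two-finger parallel gripper is mounted at the origin on the work surface. World frame = base frame: x ahead of the robot, y to its left, z up, the work surface at z = 0. Lengths are in m, angles in rad, forces in N, time in s.
With the tool pointing down it reaches from about 0.4 to 0.85 m from the base axis. Payload 10.4 kg.
Tool frame: the origin (TCP) lies at the centre of the arm's flange, where the gripper is bolted on; the fingertips stand 173 mm ahead of it and the grasp point (between the pads) lies 155 mm ahead of it; z points along the fingers, y is the line along which they close (so a half turn about z gives the same grasp; the last joint's range is limited). The gripper opens to 85 mm and grips with 20 to 120 N. Pads are 22 mm wide; open, the fingers measure 114 mm over their backs; the gripper's body (76 mm by 85 mm) begins 54 mm behind the grasp point. The pads swing forward as they close: fully open they stand 13 mm farther back than shut.
Start: joints at [-1.343, 0.332, -0.065, 1.46, 0.022, 1.35, -0.088], TCP at [0.155, 0.605, 0.405] pointing down, gripper open.
Joint ranges: [-2.6, 2.6], [-0.5, 2.12], [-1.47, 1.34], [0.16, 2.42], [-1.27, 4.41], [0.06, 2.06], [-2.6, 2.6]. Speed limits (rad/s): [2.22, 2.22, 2.79, 2.79, 3.14, 3.14, 3.14].

### API

Orientations are given as a unit quaternion [x, y, z, w].
In Python, from workcell import manip, viewer, finder gives the robot as it stands.
- The arm moves only by the tool arm_command, never from a script. Its argument "plan" is a list of rows, each an object with "dp": the shift along the tool's x, y, z in mm, a list of three; "spin": the turn about the tool's z in rad. A call has 1 to 5 rows; each row shifts and turns the commanded pose from where the row before left it, along the tool's axes as they then stand; what a row does not reach is not made up. A row lasts 1/10 s, in which the tool goes at most 50 mm and 8.59 degrees, less where a joint would pass 70% of its speed; a pose out of reach is approached as far as the arm can. A call is refused whole if a number of a shift passes 50 or a number of a turn 0.15, either way. A call with a gripper value outside its range is refused whole. "grip" is the closure, from -1 (fully open) to 1 (shut), set as the call begins (left out, the last holds). The fingers move at their own pace and stop on an object; "newtons" is the grip in N (left out, the last holds). Time passes only in rows, so rows that do not move let the fingers close. It gives the time, the measured TCP pose, the force, the opening and the grip force at its end, in the units of the state.
- manip.get_obs(): the state, without advancing time (a new reading comes with each control period).
- viewer.camera(name): name is "side" or "top"; returns the picture (400x640x3 uint8, blue, green, red); there is no depth.
- viewer.camera_params(name): a dict with "vertical_fov" (degrees; the focal length in pixels is half the picture's height over the tangent of half this angle, whatever the lens; pixels are square), "cx", "cy" (the principal point, pixels), "k1" (the pictures are not rectified: a ray, as slopes to the right and down, at radius r is drawn at 1 + k1 r^2 times it, then the intrinsics apply), "R" (3x3) and "t" (3): a world point X has camera coordinates R X + t. Camera axes: x right, y down, z forward; pixel columns grow to the right and rows downward; lengths in m; the calibration is good to about 2 mm. A picture is of the moment at which its call begins. camera_params takes no time and is no camera call.
- manip.hand_in(): hands the job in; it is judged then, once.
Trained networks look in the newest picture that a camera, given by its name, has taken for a name from the list of things; names that differ only in an ending like _2 or _b are one class to them, and where a whole thing is asked for, a point or a joint stands for the part that bears it (a point fixed in the world has none). Each returns a list of dicts, best first, with "score" (0 to 1); they miss things now and then, are a little off and sometimes report something else, mostly with a low value. They report only what shows in the picture. A call takes as long as a camera call. They do not tell look-alikes from the thing itself.
- finder.find_in(camera, thing): "position" ([x, y, z] in m, in world coordinates, good to about 4 mm: the middle of the surface that is visible of it).
The state is a dict: "clock": time; "joint_pos": joint angles; "joint_velocities": joint speeds; "tau": joint torques, N m; "position": TCP position; "ee_rot": TCP orientation; "ft_force": force on the tool from outside, world axes, zero at the start; "torque": the same for the moment, N m; "grip_width": opening from 0.0 (shut) to 1.0 (fully open); "grasp_force": force on a finger pad.
Only numpy, scipy, OpenCV 4.12 (cv2) and the standard library are available. Lean on these libraries where they do the work, as an engineer would, in place of code of your own. Each camera call takes 0.05 s, during which the arm holds its last target. There are 200 camera calls.

## Working session

There is one attempt and no reset: what is moved stays moved. The work goes in short steps, Python scripts to look and compute and a tool call to move; the robot and the scene stay as the last step left them, time stands still between calls to the robot, and variables do not carry over. Pictures are saved under pics/ and viewed, at most 12 in all, crops included, and the job is handed in when it is done.

Besides the shell and the picture viewer there is one more tool, called after ">>>" as name([rows], argument=value, ...), one row to a line, values as JSON. arm_command: Moves the arm, as the interface text tells. Its arguments: {"type":"object","properties":{"plan":{"type":"array","items":{"type":"object","properties":{"dp":{"type":"array","items":{"type":"number"}},"spin":{"type":"number"}}}},"grip":{"type":"number"},"newtons":{"type":"number"}},"required":["plan"]}

```bash
mkdir -p pics; cat > h.py <<'E'
import numpy as np, cv2
from workcell import manip, viewer, finder
def proj(n,X):
    p=viewer.camera_params(n);f=200/np.tan(np.radians(p['vertical_fov'])/2)
    c=np.array(p['R'])@np.array(X)+np.array(p['t']);s=c[:2]/c[2];s=s*(1+p['k1']*(s@s))
    return s*f+[p['cx'],p['cy']]
def back(n,px,z):
    p=viewer.camera_params(n);f=200/np.tan(np.radians(p['vertical_fov'])/2)
    d=(np.array(px,float)-[p['cx'],p['cy']])/f;s=d.copy()
    for _ in range(30): s=d/(1+p['k1']*(s@s))
    R=np.array(p['R']);t=np.array(p['t']);o=-R.T@t;r=R.T@np.array([*s,1]);return o+r*(z-o[2])/r[2]
E
python3 - <<'E'
from h import *
for n in ['top','side']:
    cv2.imwrite(f'pics/{n}0.png',viewer.camera(n))
    p=viewer.camera_params(n);print(n,p['vertical_fov'],p['k1'],-np.array(p['R']).T@np.array(p['t']))
    for th in ['cap','fixture','stand','pusher','cover','bearing']:
        for d in finder.find_in(n,th)[:3]: print(n,th,round(d['score'],2),np.round(d['position'],3),np.round(proj(n,d['position'])))
o=manip.get_obs();print(o)
E
```

```text
top 48.56404423622483 -0.006762431499909277 [0.35274277 0.02498699 1.03588001]
top cap 0.9 [ 0.454 -0.259  0.006] [437. 262.]
top fixture 0.89 [0.535 0.001 0.027] [325. 222.]
top stand 0.83 [0.506 0.24  0.07 ] [217. 228.]
top stand 0.69 [ 0.535 -0.004  0.025] [327. 222.]
top stand 0.33 [0.743 0.026 0.027] [317. 137.]
top pusher 0.87 [0.538 0.388 0.046] [155. 214.]
top pusher 0.52 [ 0.791 -0.163  0.004] [393. 124.]
top cover 0.71 [0.37  0.118 0.003] [272. 294.]
top bearing 0.87 [ 0.692 -0.3    0.016] [452. 163.]
side 51.331054127399035 -0.023908459192507576 [ 0.21744749 -0.48924384  0.74147269]
side cap 0.87 [ 0.449 -0.266  0.004] [347. 361.]
side fixture 0.69 [ 0.529 -0.015  0.023] [308. 243.]
side stand 0.7 [0.505 0.224 0.041] [247. 179.]
side pusher 0.66 [0.514 0.249 0.087] [243. 158.]
side pusher 0.58 [0.541 0.39  0.045] [230. 138.]
side cover 0.65 [0.373 0.112 0.006] [219. 241.]
side cover 0.45 [0.676 0.169 0.019] [316. 173.]
side bearing 0.9 [ 0.683 -0.308  0.015] [456. 311.]
{'clock': 0.7, 'joint_pos': array([-1.34259592,  0.3321887 , -0.064687  ,  1.46010915,  0.02160132,
        1.34991873, -0.08848739]), 'joint_velocities': array([-0.00012025, -0.00052323,  0.00013848,  0.00079419,  0.00052481,
       -0.00130836, -0.00061293]), 'tau': array([-9.50332105e-04, -6.25075507e+01,  4.85199702e-02, -3.91792274e+01,
        1.63268577e-02,  1.29721728e-03,  1.34302289e-05]), 'position': array([0.15510492, 0.60544696, 0.40474018]), 'ee_rot': array([ 1.25069797e-01,  9.92147945e-01,  3.55107424e-05, -1.35617711e-06]), 'ft_force': array([0.56787182, 1.52419357, 0.83323026]), 'torque': array([-0.02268556, -0.0311801 ,  0.04707513]), 'grasp_force': 0.0, 'grip_width': 0.9983441749117515}
```

View pics/top0.png

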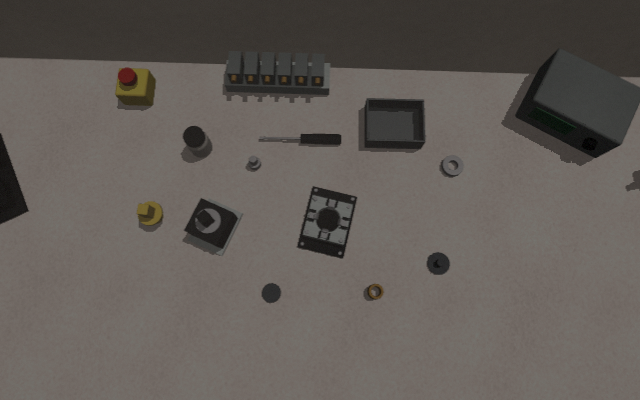

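View pics/side0.png

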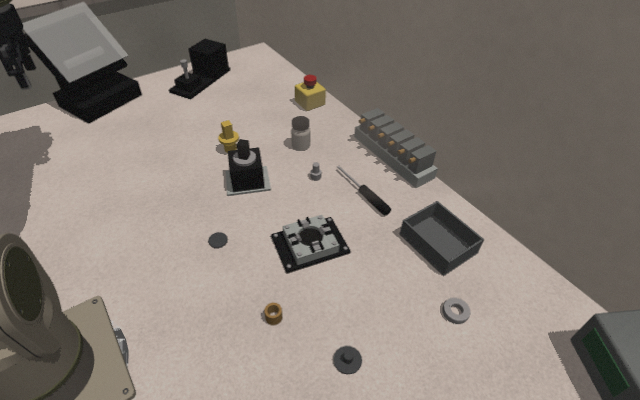

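Top view: the cap with its boss is at (438,263). It could be mistaken for the cover at (271,293, no boss) or the bearing at (452,166, ring). The pusher hangs in the stand at (207,218) with a black grip. The yellow look-alike is at (150,213). The fixture is at (328,222). Next is a close crop to check these choices.

```bash
python3 - <<'E'
from h import *
t=cv2.imread('pics/top0.png');s=cv2.imread('pics/side0.png')
c=lambda im,x,y,w=33:cv2.resize(im[y-w:y+w,x-w:x+w],(266,266),interpolation=cv2.INTER_CUBIC)
m=np.vstack([np.hstack([c(t,438,263),c(t,328,222,38),c(t,210,225)]),np.hstack([c(s,347,361),c(s,310,242,42),c(s,246,165)])])
m=np.clip(m.astype(float)*1.6,0,255).astype(np.uint8)
cv2.imwrite('pics/crop.png',m)
E
```

```text
(no output)
```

View pics/crop.png

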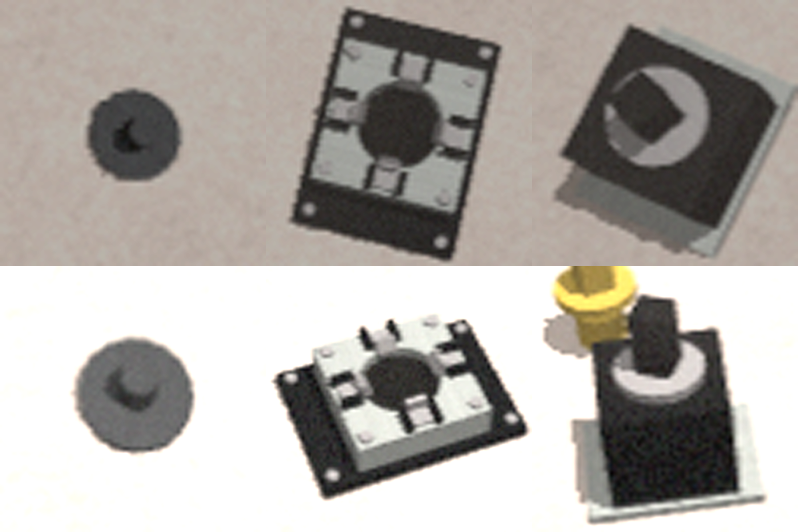

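The crop confirms it: a bossed cap, a black-grip pusher hanging in the stand, the yellow one standing outside, and the fixture turned about 14°. Next, precise measurement.

```bash
cat > m.py <<'E'
from h import *
from scipy.optimize import least_squares
def fit(n,im,c,w,mask,z,r,tag):
    x,y=int(c[0]),int(c[1]);g=cv2.resize(im[y-w:y+w,x-w:x+w],None,fx=4,fy=4,interpolation=cv2.INTER_CUBIC)
    m=mask(g.astype(int)).astype(np.uint8)
    k,l,st,ce=cv2.connectedComponentsWithStats(m)
    i=1+np.argmax(st[1:,4]);cs,_=cv2.findContours((l==i).astype(np.uint8),cv2.RETR_EXTERNAL,cv2.CHAIN_APPROX_NONE)
    p=max(cs,key=len)[:,0,:];p=(p+.5)/4-.5+[x-w,y-w]
    P=np.array([back(n,q,z)[:2] for q in p])
    s=least_squares(lambda v:np.hypot(*(P-v[:2]).T)-v[2],[*np.median(P,0),r],loss='soft_l1',f_scale=.001).x
    print(tag,n,'fit',np.round(s,4),'r should',r);return P
if __name__=='__main__':
    T=cv2.imread('pics/top0.png');S=cv2.imread('pics/side0.png')
    for n,im,pc,pf,ps in (('top',T,(438,263),(328,220),(210,222)),('side',S,(347,360),(311,238),(244,158))):
        b=im[pc[1]-30:pc[1]-24,pc[0]-20:pc[0]+20].mean();k=im[pc[1]+5,pc[0]+8].mean()
        fit(n,im,pc,26,lambda g:g.mean(2)<(b+k)/2,.006,.026,'cap')
        fit(n,im,pf,17,lambda g:g.mean(2)<(75 if n=='top' else 90),.034,.0285,'recess')
        print('bench',b,'cap',k)
        P=fit(n,im,ps,18,lambda g:g.mean(2)>(75 if n=='top' else 110),.083,.028,'collar')
    sc=np.array([(357,20),(488,51),(308,208),(442,242)],float);sc=(sc-[266,0]+.5)/3.5-.5+[290,184]
    W=np.array([back('top',q,.010)[:2] for q in sc]);print('screws',W.round(4),W.mean(0))
    sc=np.array([(290,378),(460,328),(333,475),(509,420)],float);sc=(sc-[266,266]+.5)/(266/84)-.5+[268,200]
    W=np.array([back('side',q,.010)[:2] for q in sc]);print('screws',W.round(4),W.mean(0))
    # grip top corners guess
    sc=np.array([(608,108),(642,72),(686,115),(650,150)],float);sc=(sc-[532,0]+.5)/(266/66)-.5+[177,192]
    W=np.array([back('top',q,.127)[:2] for q in sc]);print('grip',W.round(4),W.mean(0),[np.degrees(np.arctan2(*(W[(i+1)%4]-W[i])[::-1])) for i in range(4)],[np.hypot(*(W[(i+1)%4]-W[i])) for i in range(4)])
E
python3 m.py
```

```text
cap top fit [ 0.4503 -0.2613  0.0261] r should 0.026
recess top fit [ 0.541  -0.0042  0.0311] r should 0.0285
bench 109.60833333333333 cap 43.666666666666664
collar top fit [0.5202 0.2584 0.0256] r should 0.028
cap side fit [ 0.4496 -0.264   0.0261] r should 0.026
recess side fit [ 0.5391 -0.0107  0.0317] r should 0.0285
bench 173.36111111111111 cap 70.66666666666667
collar side fit [0.455  0.2855 0.1123] r should 0.028
screws [[ 0.6161  0.0257]
 [ 0.5971 -0.064 ]
 [ 0.4865  0.0543]
 [ 0.4668 -0.0349]] [ 0.54161013 -0.00474284]
screws [[ 0.4856  0.0542]
 [ 0.6149  0.0266]
 [ 0.4676 -0.0344]
 [ 0.5941 -0.0621]] [ 0.5405414  -0.00394166]
grip [[0.5157 0.2736]
 [0.5352 0.2578]
 [0.5133 0.2331]
 [0.4945 0.25  ]] [0.51468414 0.25360815] [np.float64(-39.08580797833536), np.float64(-131.51590321228252), np.float64(137.9686157717289), np.float64(48.11716774064243)] [np.float64(0.025100227165639418), np.float64(0.033001274339160176), np.float64(0.025281752239454773), np.float64(0.031710210883438616)]
```

```bash
python3 - <<'E'
from h import *
for q in [(657,116.5),(606,116),(708,116),(657,66),(657,167)]:
    p=(np.array(q)-[532,0]+.5)/(266/66)-.5+[177,192];print('top collar',back('top',p,.083).round(4))
for q in [(658,364),(611,364),(705,364)]:
    p=(np.array(q)-[532,266]+.5)/(266/66)-.5+[213,132];print('side collar',back('side',p,.083).round(4))
# side grip top corners (634,300),(655,295),(677,302)
for q in [(632,300),(653,296),(679,302)]:
    p=(np.array(q)-[532,266]+.5)/(266/66)-.5+[213,132];print('side grip',back('side',p,.127).round(4))
# box-fit grip in top: predicted pixels for candidates vs crop
for c in [(.515,.254),(.518,.257),(.520,.259)]:
  for yaw in (48,):
    a=np.radians(yaw);R=np.array([[np.cos(a),-np.sin(a)],[np.sin(a),np.cos(a)]])
    for n,o,b in(('top',(177,192),(532,0)),('side',(213,132),(532,266))):
      print(c,n,[list(((proj(n,[*(np.array(c)+R@np.array(k)*.012),z])-o+.5)*266/66-.5+b).round().astype(int)) for z in(.127,.083) for k in((1,1),(1,-1),(-1,-1),(-1,1))])
from scipy.spatial.transform import Rotation as Ro
o=manip.get_obs();print(Ro.from_quat(o['ee_rot']).as_matrix().round(3))
E
```

```text
top collar [0.5198 0.2587 0.083 ]
top collar [0.5192 0.2863 0.083 ]
top collar [0.5209 0.2312 0.083 ]
top collar [0.5476 0.2612 0.083 ]
top collar [0.4923 0.2563 0.083 ]
side collar [0.5202 0.2595 0.083 ]
side collar [0.4963 0.2751 0.083 ]
side collar [0.5442 0.2438 0.083 ]
side grip [0.5141 0.2709 0.127 ]
side grip [0.5264 0.2676 0.127 ]
side grip [0.5366 0.254  0.127 ]
(0.515, 0.254) top [[np.int64(613), np.int64(111)], [np.int64(647), np.int64(78)], [np.int64(679), np.int64(110)], [np.int64(645), np.int64(143)], [np.int64(633), np.int64(126)], [np.int64(666), np.int64(95)], [np.int64(696), np.int64(125)], [np.int64(664), np.int64(157)]]
(0.515, 0.254) side [[np.int64(632), np.int64(300)], [np.int64(671), np.int64(304)], [np.int64(661), np.int64(329)], [np.int64(621), np.int64(325)], [np.int64(640), np.int64(357)], [np.int64(679), np.int64(361)], [np.int64(669), np.int64(387)], [np.int64(630), np.int64(383)]]
(0.518, 0.257) top [[np.int64(608), np.int64(105)], [np.int64(642), np.int64(72)], [np.int64(673), np.int64(104)], [np.int64(639), np.int64(137)], [np.int64(628), np.int64(120
[... 297 characters left out ...]
p.int64(357)], [np.int64(671), np.int64(382)], [np.int64(632), np.int64(378)]]
(0.52, 0.259) top [[np.int64(604), np.int64(101)], [np.int64(638), np.int64(69)], [np.int64(670), np.int64(100)], [np.int64(636), np.int64(133)], [np.int64(625), np.int64(117)], [np.int64(658), np.int64(85)], [np.int64(688), np.int64(115)], [np.int64(655), np.int64(147)]]
(0.52, 0.259) side [[np.int64(636), np.int64(293)], [np.int64(675), np.int64(297)], [np.int64(664), np.int64(322)], [np.int64(625), np.int64(318)], [np.int64(644), np.int64(350)], [np.int64(682), np.int64(354)], [np.int64(672), np.int64(379)], [np.int64(634), np.int64(375)]]
[[-0.969  0.248  0.   ]
 [ 0.248  0.969  0.   ]
 [ 0.     0.    -1.   ]]
```

```bash
python3 - <<'E'
from h import *
from scipy.optimize import differential_evolution as DE
for n,w in (('top',(180,195)),('side',(220,135))):
    im=cv2.imread(f'pics/{n}0.png').mean(2);K=6
    sub=cv2.resize(im[w[1]:w[1]+55,w[0]:w[0]+55],None,fx=K,fy=K,interpolation=cv2.INTER_CUBIC).astype(np.float32)
    gx=cv2.GaussianBlur(sub,(0,0),4)
    def cost(v):
        a=v[2];R=np.array([[np.cos(a),-np.sin(a)],[np.sin(a),np.cos(a)]])
        px=np.array([proj(n,[*(v[:2]+R@np.array(k)*.012),z]) for z in(.127,.083) for k in((1,1),(1,-1),(-1,-1),(-1,1))])
        h=cv2.convexHull(((px-w+.5)*K-.5).astype(np.float32)).astype(np.int32)
        m=np.zeros(sub.shape,np.uint8);cv2.fillConvexPoly(m,h,1)
        d=cv2.dilate(m,np.ones((15,15)))-m; i=m-cv2.erode(m,np.ones((15,15)))
        return sub[i>0].mean()-np.minimum(sub[d>0],150 if n=='side' else 90).mean()
    for s in(0,1):
        r=DE(cost,[(.505,.532),(.245,.272),(np.radians(10),np.radians(100))],seed=s,maxiter=25,popsize=12)
        print(n,r.x[:2].round(4),np.degrees(r.x[2]).round(1),r.fun.round(2))
E
```

```text
Traceback (most recent call last):
  File "h.py", line 4, in proj
    p=viewer.camera_params(n);f=200/np.tan(np.radians(p['vertical_fov'])/2)
ValueError: time passes only in moves, steps and waits
```

>>> arm_command([
  {"dp": [0, -50, 0]},
  {"dp": [0, -50, 0]},
  {"dp": [0, -50, 0]},
  {"dp": [0, -50, 0]},
  {"dp": [0, -50, 0]},
], grip=-0.2)

```text
invalid input at $.plan[0]: expected keys dp, spin
```

```bash
cat > pcache.py <<'E'
from workcell import viewer
import pickle;pickle.dump({n:dict(viewer.camera_params(n)) for n in('top','side')},open('cp.pkl','wb'))
E
python3 pcache.py; sed -i 's/viewer.camera_params(n)/CP[n]/' h.py; sed -i "2a import pickle; CP=pickle.load(open('cp.pkl','rb'))" h.py
cat >> h.py <<'E'
from scipy.spatial.transform import Rotation as Ro
def go(target,yaw=None,step=45,src=None):
    "rows to reach TCP target (m); yaw = world angle (deg) of tool y axis"
    o=manip.get_obs();M=Ro.from_quat(o['ee_rot']).as_matrix();p=np.array(o['position']) if src is None else np.array(src)
    d=M.T@(np.array(target)-p)*1000
    y=np.degrees(np.arctan2(M[1,1],M[0,1]));s=0
    if yaw is not None: s=-np.radians((yaw-y+90)%180-90)
    print('t',round(o['clock'],2),'pos',p.round(4),'yaw',y.round(1),'tilt',np.degrees(np.arccos(-M[2,2])).round(2),'F',np.round(o['ft_force'],1),'w',round(o['grip_width'],3),'| total dp',d.round(1),'spin',round(s,3),'rows>=',int(np.ceil(np.linalg.norm(d)/step)))
E
cat > gf.py <<'E'
from h import *
from scipy.optimize import differential_evolution as DE
for n,w in (('top',(180,195)),('side',(220,135))):
    im=cv2.imread(f'pics/{n}0.png').mean(2);K=6
    sub=cv2.resize(im[w[1]:w[1]+55,w[0]:w[0]+55],None,fx=K,fy=K,interpolation=cv2.INTER_CUBIC).astype(np.float32)
    def cost(v):
        a=v[2];R=np.array([[np.cos(a),-np.sin(a)],[np.sin(a),np.cos(a)]])
        px=np.array([proj(n,[*(v[:2]+R@np.array(k)*.012),z]) for z in(.127,.083) for k in((1,1),(1,-1),(-1,-1),(-1,1))])
        h=cv2.convexHull(((px-w+.5)*K-.5).astype(np.float32)).astype(np.int32)
        m=np.zeros(sub.shape,np.uint8);cv2.fillConvexPoly(m,h,1)
        d=cv2.dilate(m,np.ones((15,15)))-m; i=m-cv2.erode(m,np.ones((15,15)))
        return sub[i>0].mean()-np.minimum(sub[d>0],150 if n=='side' else 90).mean()
    for s in(0,1):
        r=DE(cost,[(.505,.532),(.245,.272),(np.radians(10),np.radians(100))],seed=s,maxiter=25,popsize=12)
        print(n,r.x[:2].round(4),np.degrees(r.x[2]).round(1),r.fun.round(2))
E
python3 gf.py; python3 -c "
from h import *
go([.5,.3,.405]);go([.45,-.2625,.3],src=[.5,.3,.405])"
```

```text
top [0.5197 0.2588] 45.6 -28.49
top [0.5197 0.2589] 44.9 -28.31
side [0.5198 0.2573] 49.7 -50.91
side [0.5198 0.2575] 54.1 -50.88
t 0.7 pos [0.1551 0.6054 0.4047] yaw 75.6 tilt 0.0 F [0.6 1.5 0.8] w 0.998 | total dp [-4.099e+02 -2.103e+02 -3.000e-01] spin 0 rows>= 11
t 0.7 pos [0.5   0.3   0.405] yaw 75.6 tilt 0.0 F [0.6 1.5 0.8] w 0.998 | total dp [ -91.2 -557.3  105. ] spin 0 rows>= 13
```

>>> arm_command([
  {"dp": [-41, -21, 0], "spin": 0},
  {"dp": [-41, -21, 0], "spin": 0},
  {"dp": [-41, -21, 0], "spin": 0},
  {"dp": [-41, -21, 0], "spin": 0},
  {"dp": [-41, -21, 0], "spin": 0},
], grip=-0.2)

```text
clock: 1.2
position: [0.3288, 0.4514, 0.405]
ee_rot: [0.125, 0.992, 0.0, 0.0]
ft_force: [0.3, -0.2, 0.3]
grip_width: 0.601
grasp_force: 0.0
```

>>> arm_command([
  {"dp": [-41, -21, 0], "spin": 0},
  {"dp": [-41, -21, 0], "spin": 0},
  {"dp": [-41, -21, 0], "spin": 0},
  {"dp": [-41, -21, 0], "spin": 0},
  {"dp": [-41, -21, 0], "spin": 0},
])

```text
clock: 1.7
position: [0.5013, 0.2988, 0.405]
ee_rot: [0.125, 0.992, 0.0, 0.0]
ft_force: [-0.2, 0.3, 0.8]
grip_width: 0.598
grasp_force: 0.0
```

>>> arm_command([
  {"dp": [-7, -43, 0], "spin": 0},
  {"dp": [-7, -43, 0], "spin": 0},
  {"dp": [-7, -43, 0], "spin": 0},
  {"dp": [-7, -43, 0], "spin": 0},
  {"dp": [-7, -43, 0], "spin": 0},
])

```text
clock: 2.2
position: [0.4803, 0.0815, 0.4049]
ee_rot: [0.125, 0.992, 0.0, 0.0]
ft_force: [0.9, -0.1, 0.0]
grip_width: 0.599
grasp_force: 0.0
```

>>> arm_command([
  {"dp": [-7, -43, 0], "spin": 0},
  {"dp": [-7, -43, 0], "spin": 0},
  {"dp": [-7, -43, 0], "spin": 0},
  {"dp": [-7, -43, 0], "spin": 0},
  {"dp": [-7, -43, 0], "spin": 0},
])

```text
clock: 2.7
position: [0.4607, -0.1354, 0.405]
ee_rot: [0.125, 0.992, 0.0, 0.0]
ft_force: [0.6, 0.7, 0.1]
grip_width: 0.6
grasp_force: 0.0
```

>>> arm_command([
  {"dp": [-7, -43, 10], "spin": 0},
  {"dp": [-7, -43, 20], "spin": 0},
  {"dp": [-7, -41, 20], "spin": 0},
  {"dp": [0, 0, 45], "spin": 0},
  {"dp": [0, 0, 0], "spin": 0},
])

```text
clock: 3.2
position: [0.4483, -0.2618, 0.3055]
ee_rot: [0.126, 0.992, 0.0, -0.004]
ft_force: [-0.6, 1.2, -0.0]
grip_width: 0.599
grasp_force: 0.0
```

```bash
python3 -c "
from h import *
go([.45,-.2625,.22]);go([.45,-.2625,.182])"
```

```text
t 3.2 pos [ 0.4483 -0.2618  0.3055] yaw 75.5 tilt 0.44 F [-0.6  1.2 -0. ] w 0.599 | total dp [-2.5 -0.2 85.5] spin 0 rows>= 2
t 3.2 pos [ 0.4483 -0.2618  0.3055] yaw 75.5 tilt 0.44 F [-0.6  1.2 -0. ] w 0.599 | total dp [ -2.8  -0.2 123.5] spin 0 rows>= 3
```

>>> arm_command([
  {"dp": [-2, 0, 35], "spin": 0},
  {"dp": [0, 0, 30], "spin": 0},
  {"dp": [0, 0, 15], "spin": 0},
  {"dp": [0, 0, 0], "spin": 0},
  {"dp": [0, 0, 0], "spin": 0},
])

```text
clock: 3.7
position: [0.4527, -0.2624, 0.2312]
ee_rot: [0.125, 0.992, -0.0, 0.001]
ft_force: [0.3, -0.6, 0.2]
grip_width: 0.601
grasp_force: 0.0
```

```bash
python3 -c "
from h import *
go([.45,-.2625,.182])"
```

```text
t 3.7 pos [ 0.4527 -0.2624  0.2312] yaw 75.7 tilt 0.08 F [ 0.3 -0.6  0.2] w 0.601 | total dp [ 2.7 -0.8 49.2] spin 0 rows>= 2
```

>>> arm_command([
  {"dp": [2.5, -0.5, 20], "spin": 0},
  {"dp": [0, 0, 15], "spin": 0},
  {"dp": [0, 0, 12], "spin": 0},
  {"dp": [0, 0, 0], "spin": 0},
  {"dp": [0, 0, 0], "spin": 0},
])

```text
clock: 4.2
position: [0.4496, -0.2624, 0.183]
ee_rot: [0.125, 0.992, -0.0, -0.0]
ft_force: [0.1, 0.2, 0.9]
grip_width: 0.597
grasp_force: 0.0
```

```bash
python3 -c "
from h import *
go([.45,-.2625,.182])
T=viewer.camera('top');S=viewer.camera('side')
a=cv2.resize(T[220:290,400:480],(400,350),interpolation=3);b=cv2.resize(S[300:390,300:400],(389,350),interpolation=3)
cv2.imwrite('pics/g1.png',cv2.convertScaleAbs(np.hstack([a,b]),alpha=1.5))"
```

```text
t 4.2 pos [ 0.4496 -0.2624  0.183 ] yaw 75.6 tilt 0.01 F [0.1 0.2 0.9] w 0.597 | total dp [-0.4  0.   1. ] spin 0 rows>= 1
```

View pics/g1.png

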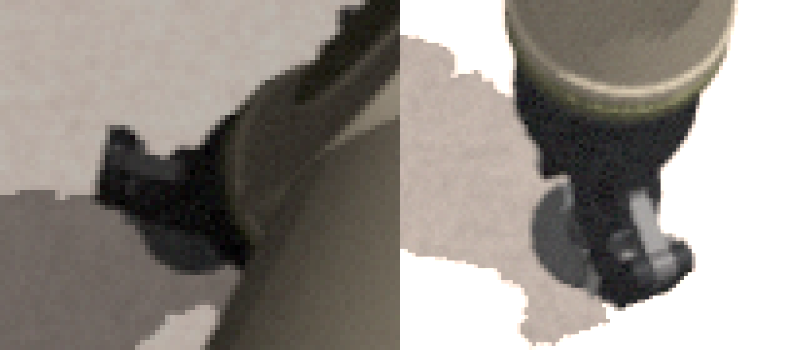

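The gripper stands over the cap with its fingers astride the boss, and the flange shows beside them. Now closing.

>>> arm_command([
  {"dp": [0, 0, 0], "spin": 0},
  {"dp": [0, 0, 0], "spin": 0},
  {"dp": [0, 0, 0], "spin": 0},
  {"dp": [0, 0, 0], "spin": 0},
  {"dp": [0, 0, 0], "spin": 0},
], grip=1, newtons=40)

```text
clock: 4.8
position: [0.4496, -0.2623, 0.1831]
ee_rot: [0.125, 0.992, 0.0, 0.0]
ft_force: [-1.8, 0.9, 6.0]
grip_width: 0.187
grasp_force: 38.9
```

>>> arm_command([
  {"dp": [0, 0, 0], "spin": 0},
  {"dp": [0, 0, -5], "spin": 0},
  {"dp": [0, 0, -15], "spin": 0},
  {"dp": [0, 0, -25], "spin": 0},
  {"dp": [0, 0, -25], "spin": 0},
])

```text
clock: 5.3
position: [0.4492, -0.2624, 0.2542]
ee_rot: [0.125, 0.992, -0.0, -0.0]
ft_force: [0.3, -1.3, -0.3]
grip_width: 0.188
grasp_force: 39.0
```

```bash
python3 -c "
from h import *
go([.541,-.0043,.27])"
```

```text
t 5.3 pos [ 0.4492 -0.2624  0.2542] yaw 75.6 tilt 0.02 F [ 0.3 -1.3 -0.3] w 0.188 | total dp [-24.7 272.8 -15.8] spin 0 rows>= 7
```

>>> arm_command([
  {"dp": [0, 0, -16], "spin": 0},
  {"dp": [-3, 38, 0], "spin": 0},
  {"dp": [-3, 38, 0], "spin": 0},
  {"dp": [-3, 39, 0], "spin": 0},
  {"dp": [-3, 39, 0], "spin": 0},
])

```text
clock: 5.8
position: [0.4996, -0.1148, 0.2699]
ee_rot: [0.125, 0.992, 0.0, 0.001]
ft_force: [0.5, -0.4, -0.4]
grip_width: 0.185
grasp_force: 39.1
```

>>> arm_command([
  {"dp": [-3, 39, 0], "spin": 0},
  {"dp": [-4, 39, 0], "spin": 0},
  {"dp": [-4, 38, 0], "spin": 0},
  {"dp": [0, 0, 0], "spin": 0.125},
  {"dp": [0, 0, 0], "spin": 0.125},
])

```text
clock: 6.3
position: [0.5391, -0.0051, 0.2697]
ee_rot: [0.249, 0.968, 0.0, 0.0]
ft_force: [0.3, -0.5, -0.4]
grip_width: 0.187
grasp_force: 39.1
```

>>> arm_command([
  {"dp": [0, 0, 0], "spin": 0.125},
  {"dp": [0, 0, 0], "spin": 0.125},
  {"dp": [0, 0, 0], "spin": 0.125},
  {"dp": [0, 0, 0], "spin": 0.125},
  {"dp": [0, 0, 0], "spin": 0},
])

```text
clock: 6.8
position: [0.5388, -0.0064, 0.2696]
ee_rot: [0.481, 0.877, 0.0, 0.0]
ft_force: [0.7, 0.6, -0.9]
grip_width: 0.193
grasp_force: 39.2
```

```bash
python3 -c "
from h import *
go([.541,-.0043,.27])
T=viewer.camera('top');S=viewer.camera('side');cv2.imwrite('pics/t2.png',T);cv2.imwrite('pics/s2.png',S)
o=manip.get_obs();p=np.array(o['position'])-[0,0,.177]
for n,im in(('top',T),('side',S)):
  for d in finder.find_in(n,'cap')[:2]: print(n,d['score'],np.round(d['position'],4))
  c=proj(n,p).astype(int);print(n,c)
a,b=[cv2.resize(im[c[1]-35:c[1]+35,c[0]-35:c[0]+35],(400,400),interpolation=3) for im,c in((T,proj('top',p).astype(int)),(S,proj('side',p).astype(int)))]
cv2.imwrite('pics/g2.png',cv2.convertScaleAbs(np.hstack([a,b]),alpha=1.6))"
```

```text
t 6.8 pos [ 0.5388 -0.0064  0.2696] yaw 32.5 tilt 0.04 F [ 0.7  0.6 -0.9] w 0.193 | total dp [ 0.6  3.  -0.4] spin 0 rows>= 1
top [329 214]
side 0.59 [ 0.5365 -0.0164  0.0903]
side [309 217]
```

View pics/g2.png

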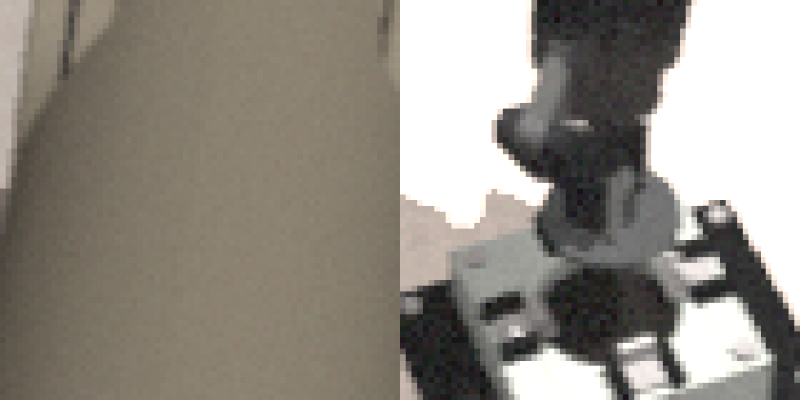

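The cap is held level by its boss above the recess. I'll compare the flange outline with the prediction to get its offset in the hand.

```bash
python3 -c "
from h import *
c0=np.array([.5388,-.0064]);th=np.linspace(0,2*np.pi,72)
P=np.array([proj('side',[*(c0+.026*np.array([np.cos(t),np.sin(t)])),.0926]) for t in th]+[proj('side',[*(c0+.0255*np.array([np.cos(t),np.sin(t)])),.0896]) for t in th])
print('pred l,r,bottom',P[:,0].min(),P[:,0].max(),P[:,1].max(),proj('side',[*c0,.0926]))
print('obs', (537.5-400)/5.714+274-.5,(681.5-400)/5.714+274-.5,264/5.714+182-.5)
for d in ([.001,0],[0,.001]): print(proj('side',[*(c0+d),.0926])-proj('side',[*c0,.0926]))
# laid cap check of fixture centre in side: pawl crop centres
"

```

```text
pred l,r,bottom 297.2677115550257 322.1698924188346 228.04172238292415 [309.72447653 217.78888935]
obs 297.5637031851593 322.7649632481624 227.70231011550578
[ 0.39962295 -0.19575441]
[-0.26335375 -0.29873888]
```

>>> arm_command([
  {"dp": [0.9, 2.6, 12], "spin": 0},
  {"dp": [0, 0, 15], "spin": 0},
  {"dp": [0, 0, 12], "spin": 0},
  {"dp": [0, 0, 3], "spin": 0},
  {"dp": [0, 0, 0], "spin": 0},
])

```text
clock: 7.5
position: [0.5402, -0.0043, 0.2258]
ee_rot: [0.48, 0.877, -0.001, -0.001]
ft_force: [-0.1, -0.4, -0.9]
grip_width: 0.186
grasp_force: 39.1
```

>>> arm_command([
  {"dp": [0, 0, 2], "spin": 0},
  {"dp": [0, 0, 0], "spin": 0},
  {"dp": [0, 0, 1], "spin": 0},
  {"dp": [0, 0, 0], "spin": 0},
  {"dp": [0, 0, 0], "spin": 0},
])

```text
clock: 8.0
position: [0.5406, -0.0042, 0.224]
ee_rot: [0.48, 0.877, 0.0, 0.0]
ft_force: [1.2, 0.1, 0.5]
grip_width: 0.189
grasp_force: 39.1
```

```bash
python3 -c "
from h import *
go([.5405,-.0043,.2224])"
```

```text
t 8.0 pos [ 0.5406 -0.0042  0.224 ] yaw 32.7 tilt 0.04 F [1.2 0.1 0.5] w 0.189 | total dp [-0.1 -0.2  1.6] spin 0 rows>= 1
```

>>> arm_command([
  {"dp": [0, 0, 1], "spin": 0},
  {"dp": [0, 0, 0], "spin": 0},
  {"dp": [0, 0, 0], "spin": 0},
])

```text
clock: 8.3
position: [0.5405, -0.0041, 0.2228]
ee_rot: [0.48, 0.877, 0.0, 0.0]
ft_force: [1.1, 0.9, 2.1]
grip_width: 0.188
grasp_force: 39.2
```

>>> arm_command([
  {"dp": [0, 0, 0], "spin": 0},
  {"dp": [0, 0, 0], "spin": 0},
  {"dp": [0, 0, 0], "spin": 0},
  {"dp": [0, 0, 0], "spin": 0},
  {"dp": [0, 0, 0], "spin": 0},
], grip=0)

```text
clock: 8.8
position: [0.5404, -0.0042, 0.2226]
ee_rot: [0.48, 0.877, -0.0, -0.0]
ft_force: [0.6, -0.2, -0.1]
grip_width: 0.5
grasp_force: 0.0
```

>>> arm_command([
  {"dp": [0, 0, -15], "spin": 0},
  {"dp": [0, 0, -30], "spin": 0},
  {"dp": [0, 0, -45], "spin": 0},
  {"dp": [0, 0, -45], "spin": 0},
  {"dp": [0, 0, -20], "spin": 0},
])

```text
clock: 9.3
position: [0.5409, -0.0051, 0.3829]
ee_rot: [0.48, 0.877, 0.002, 0.002]
ft_force: [-0.3, 0.6, 0.7]
grip_width: 0.497
grasp_force: 0.0
```

```bash
python3 -c "
from h import *
go([.5198,.2583,.375],yaw=48)"
```

```text
t 9.3 pos [ 0.5409 -0.0051  0.3829] yaw 32.6 tilt 0.32 F [-0.3  0.6  0.7] w 0.497 | total dp [233.3 124.    8.1] spin -0.269 rows>= 6
```

>>> arm_command([
  {"dp": [39, 20.7, 0], "spin": 0},
  {"dp": [39, 20.7, 0], "spin": 0},
  {"dp": [39, 20.7, 0], "spin": 0},
  {"dp": [39, 20.7, 0], "spin": 0},
  {"dp": [39, 20.7, 0], "spin": 0},
])

```text
clock: 9.8
position: [0.5219, 0.2172, 0.3791]
ee_rot: [0.48, 0.877, 0.001, 0.0]
ft_force: [0.3, -0.0, -0.1]
grip_width: 0.498
grasp_force: 0.0
```

>>> arm_command([
  {"dp": [39, 20.7, 0], "spin": 0},
  {"dp": [0, 0, 0], "spin": -0.135},
  {"dp": [0, 0, 0], "spin": -0.135},
  {"dp": [0, 0, 0], "spin": 0},
  {"dp": [0, 0, 0], "spin": 0},
], grip=-0.4)

```text
clock: 10.3
position: [0.5189, 0.2593, 0.3785]
ee_rot: [0.36, 0.933, 0.0, 0.0]
ft_force: [-0.3, -0.9, -0.3]
grip_width: 0.705
grasp_force: 0.0
```

```bash
python3 -c "
from h import *
go([.5198,.2583,.300]);go([.5198,.2583,.266])
T=viewer.camera('top');S=viewer.camera('side')
for n in('top','side'):
  for d in finder.find_in(n,'cap')[:2]: print(n,d['score'],np.round(d['position'],4))
a,b=[cv2.resize(im[c[1]-35:c[1]+35,c[0]-35:c[0]+35],(400,400),interpolation=3) for im,c in((T,(326,220)),(S,(310,238)))]
d=cv2.resize(S[80:210,180:310],(400,200*2),interpolation=3)
cv2.imwrite('pics/g3.png',cv2.convertScaleAbs(np.hstack([a,b]),alpha=1.8))"
```

```text
t 10.3 pos [0.5189 0.2593 0.3785] yaw 47.9 tilt 0.05 F [-0.3 -0.9 -0.3] w 0.705 | total dp [-1.4 -0.2 78.5] spin 0 rows>= 2
t 10.3 pos [0.5189 0.2593 0.3785] yaw 47.9 tilt 0.05 F [-0.3 -0.9 -0.3] w 0.705 | total dp [ -1.4  -0.2 112.5] spin 0 rows>= 3
top 0.82 [ 0.5435 -0.0053  0.0445]
top 0.45 [0.5007 0.2394 0.0638]
side 0.56 [ 0.5334 -0.0091  0.0418]
```

View pics/g3.png

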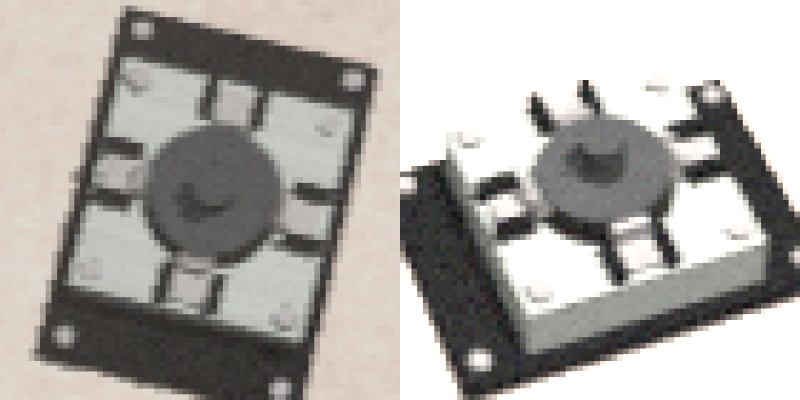

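The cap lies flat and centred on all four pawls: centre at crop (213,193) top and (607,170) side. Next, grasping the pusher.

>>> arm_command([
  {"dp": [-1.4, -0.2, 40], "spin": 0},
  {"dp": [0, 0, 38], "spin": 0},
  {"dp": [0, 0, 0], "spin": 0},
  {"dp": [0, 0, 22], "spin": 0},
  {"dp": [0, 0, 13], "spin": 0},
])

```text
clock: 11.0
position: [0.5199, 0.2589, 0.2653]
ee_rot: [0.358, 0.934, 0.0, 0.0]
ft_force: [-0.5, 0.2, -0.3]
grip_width: 0.703
grasp_force: 0.0
```

>>> arm_command([
  {"dp": [0, 0, 0], "spin": 0},
  {"dp": [0, 0, 0], "spin": 0},
])

```text
clock: 11.2
position: [0.52, 0.2588, 0.2658]
ee_rot: [0.357, 0.934, 0.0, 0.0]
ft_force: [-0.7, -0.2, 0.5]
grip_width: 0.699
grasp_force: 0.0
```

```bash
python3 -c "
from h import *
go([.5198,.2583,.264],yaw=48)
print(back('top',[327.8,218.3],.0454),back('side',[310.7,232.3],.0454))
T=viewer.camera('top');S=viewer.camera('side')
a,b=[cv2.resize(im[c[1]-35:c[1]+35,c[0]-35:c[0]+35],(400,400),interpolation=3) for im,c in((T,(208,220)),(S,(245,155)))]
cv2.imwrite('pics/g4.png',cv2.convertScaleAbs(np.hstack([a,b]),alpha=2))"
```

```text
t 11.2 pos [0.52   0.2588 0.2658] yaw 48.1 tilt 0.05 F [-0.7 -0.2  0.5] w 0.699 | total dp [-0.2 -0.5  1.8] spin 0.002 rows>= 1
[ 0.54004442 -0.00398725  0.0454    ] [ 0.54073052 -0.00765709  0.0454    ]
```

View pics/g4.png

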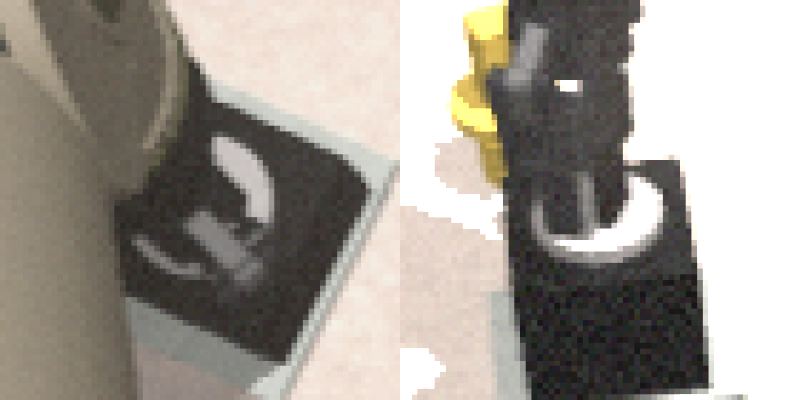

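The fingers straddle the grip just above the collar. I'll close and lift a little.

>>> arm_command([
  {"dp": [0, 0, 0], "spin": 0},
  {"dp": [0, 0, 0], "spin": 0},
  {"dp": [0, 0, 0], "spin": 0},
  {"dp": [0, 0, 0], "spin": 0},
  {"dp": [0, 0, 0], "spin": 0},
], grip=1, newtons=70)

```text
clock: 11.8
position: [0.5199, 0.2589, 0.2655]
ee_rot: [0.357, 0.934, 0.001, 0.0]
ft_force: [-0.4, -0.1, 6.1]
grip_width: 0.276
grasp_force: 68.0
```

>>> arm_command([
  {"dp": [0, 0, 0], "spin": 0},
  {"dp": [0, 0, 0], "spin": 0},
  {"dp": [0, 0, 0], "spin": 0},
])

```text
clock: 12.1
position: [0.5199, 0.2589, 0.2655]
ee_rot: [0.357, 0.934, 0.001, 0.0]
ft_force: [-0.9, 0.5, 7.0]
grip_width: 0.277
grasp_force: 68.0
```

>>> arm_command([
  {"dp": [0, 0, -5], "spin": 0},
  {"dp": [0, 0, -10], "spin": 0},
  {"dp": [0, 0, -15], "spin": 0},
  {"dp": [0, 0, -15], "spin": 0},
  {"dp": [0, 0, -15], "spin": 0},
])

```text
clock: 12.6
position: [0.5198, 0.2587, 0.3265]
ee_rot: [0.357, 0.934, 0.0, 0.0]
ft_force: [0.1, 0.3, -3.5]
grip_width: 0.278
grasp_force: 67.6
```

>>> arm_command([
  {"dp": [0, 0, -15], "spin": 0},
  {"dp": [0, 0, -20], "spin": 0},
  {"dp": [0, 0, -20], "spin": 0},
  {"dp": [0, 0, 0], "spin": 0},
  {"dp": [0, 0, 0], "spin": 0},
])

```text
clock: 13.1
position: [0.5196, 0.2587, 0.3798]
ee_rot: [0.357, 0.934, 0.0, 0.0]
ft_force: [0.6, 0.7, -2.7]
grip_width: 0.278
grasp_force: 67.7
```

```bash
python3 -c "
from h import *
go([.5405,-.0050,.375])
T=viewer.camera('top');S=viewer.camera('side')
cv2.imwrite('pics/s5.png',S)
o=manip.get_obs();p=np.array(o['position'])-[0,0,.23];c=proj('side',p).astype(int);print(c)
cv2.imwrite('pics/g5.png',cv2.convertScaleAbs(cv2.resize(S[c[1]-40:c[1]+60,c[0]-45:c[0]+45],(540,600),interpolation=3),alpha=2))"
```

```text
t 13.1 pos [0.5196 0.2587 0.3798] yaw 48.1 tilt 0.04 F [ 0.6  0.7 -2.7] w 0.278 | total dp [-191.5 -182.4    4.7] spin 0 rows>= 6
[240 134]
```

View pics/g5.png

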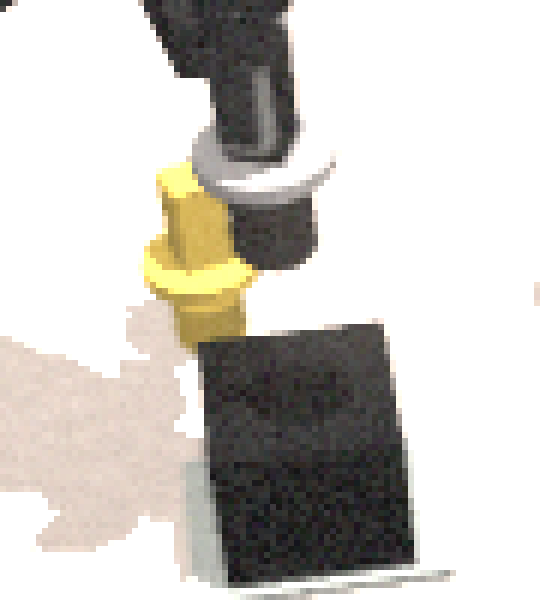

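```bash
python3 -c "
from h import *
c0=np.array([.5196,.2587]);zo=.3798-.1905;th=np.linspace(0,2*np.pi,90)
C=lambda r,z:(np.array([proj('side',[*(c0+r*np.array([np.cos(t),np.sin(t)])),z]) for t in th])-[195,94]+.5)*6
A=np.vstack([C(.028,zo),C(.028,zo+.008)]);print('collar l r top bot',A.min(0),A.max(0))
for L in(38,42,46,50,54,62):
  N=C(.017,zo-L/1000);print(L,N.min(0).round(),N.max(0).round())
N=C(.017,zo);print(N.min(0).round(),N.max(0).round())"
```

```text
collar l r top bot [188.00933387 100.29958376] [339.79309266 203.6014964 ]
38 [233. 215.] [321. 268.]
42 [234. 223.] [322. 276.]
46 [235. 231.] [323. 284.]
50 [237. 240.] [324. 292.]
54 [238. 248.] [325. 301.]
62 [240. 264.] [327. 317.]
[220. 134.] [311. 186.]
```

The pusher hangs upright in the hand, and the outline fit puts the rim about 39–40 mm below its origin. Now carry it over the cap.

>>> arm_command([
  {"dp": [-32, -30.4, 0], "spin": 0},
  {"dp": [-32, -30.4, 0], "spin": 0},
  {"dp": [-32, -30.4, 0], "spin": 0},
  {"dp": [-32, -30.4, 0], "spin": 0},
  {"dp": [-32, -30.4, 0], "spin": 0},
])

```text
clock: 13.7
position: [0.5369, 0.037, 0.3788]
ee_rot: [0.357, 0.934, -0.0, -0.001]
ft_force: [1.4, -0.1, -2.2]
grip_width: 0.279
grasp_force: 67.8
```

>>> arm_command([
  {"dp": [-31.5, -30.4, 0], "spin": 0},
  {"dp": [0, 0, 0], "spin": 0},
  {"dp": [0, 0, 20], "spin": 0},
  {"dp": [0, 0, 20], "spin": 0},
  {"dp": [0, 0, 15], "spin": 0},
])

```text
clock: 14.2
position: [0.5399, -0.0047, 0.3227]
ee_rot: [0.357, 0.934, -0.001, -0.001]
ft_force: [-0.4, -0.2, -3.2]
grip_width: 0.274
grasp_force: 68.0
```

>>> arm_command([
  {"dp": [0, 0, 5], "spin": 0},
  {"dp": [0, 0, 5], "spin": 0},
  {"dp": [0, 0, 0], "spin": 0},
  {"dp": [0, 0, 0], "spin": 0},
  {"dp": [0, 0, 0], "spin": 0},
])

```text
clock: 14.7
position: [0.5407, -0.0049, 0.3153]
ee_rot: [0.357, 0.934, 0.0, 0.0]
ft_force: [-1.0, -0.5, -2.6]
grip_width: 0.274
grasp_force: 68.0
```

```bash
python3 -c "
from h import *
go([.5405,-.0047,.300])
S=viewer.camera('side');T=viewer.camera('top');cv2.imwrite('pics/s6.png',S)
a=cv2.resize(S[195:265,265:355],(720,560),interpolation=3)
cv2.imwrite('pics/g6.png',cv2.convertScaleAbs(a,alpha=2))"
```

```text
t 14.7 pos [ 0.5407 -0.0049  0.3153] yaw 48.1 tilt 0.06 F [-1.  -0.5 -2.6] w 0.274 | total dp [ 0.3  0.  15.3] spin 0 rows>= 1
```

View pics/g6.png

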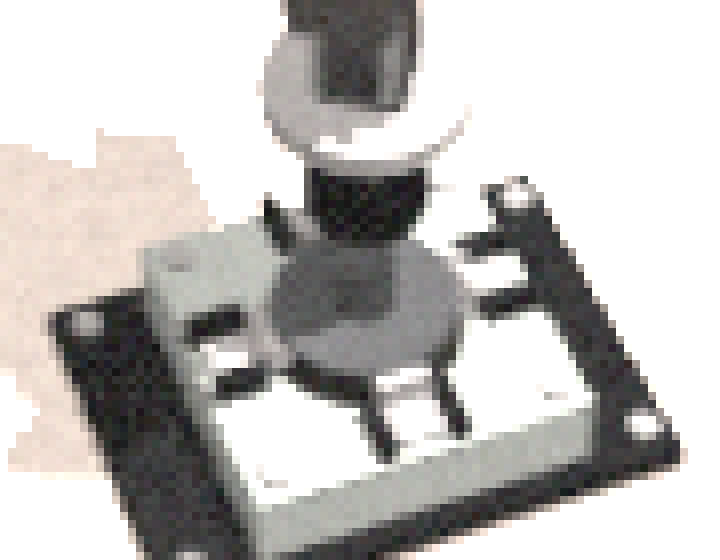

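```bash
python3 -c "
from h import *
c0=np.array([.5407,-.0049]);th=np.linspace(0,2*np.pi,90)
C=lambda r,z:(np.array([proj('side',[*(c0+r*np.array([np.cos(t),np.sin(t)])),z]) for t in th])-[265,195]+.5)*8
for nm,r,z in(('flange',.026,.0454),('rim39',.017,.3153-.1905-.039),('rim42',.017,.3153-.1905-.042),('coll',.028,.3153-.1905)):
  A=C(r,z);print(nm,A.min(0).round(),A.max(0).round(),A.mean(0).round())"
```

```text
flange [268. 224.] [460. 371.] [365. 296.]
rim39 [300. 149.] [429. 246.] [365. 197.]
rim42 [300. 157.] [429. 254.] [365. 205.]
coll [255.  17.] [475. 177.] [366.  96.]
```

>>> arm_command([
  {"dp": [-0.4, -0.4, 6], "spin": 0},
  {"dp": [0, 0, 5], "spin": 0},
  {"dp": [0, 0, 5], "spin": 0},
  {"dp": [0, 0, 4], "spin": 0},
  {"dp": [0, 0, 0], "spin": 0},
])

```text
clock: 15.3
position: [0.5403, -0.0055, 0.2939]
ee_rot: [0.357, 0.934, -0.0, -0.001]
ft_force: [0.5, 1.0, -2.2]
grip_width: 0.271
grasp_force: 68.0
```

>>> arm_command([
  {"dp": [0, 0, 2], "spin": 0},
  {"dp": [0, 0, 2], "spin": 0},
  {"dp": [0, 0, 2], "spin": 0},
  {"dp": [0, 0, 2], "spin": 0},
  {"dp": [0, 0, 0], "spin": 0},
])

```text
clock: 15.8
position: [0.5404, -0.0055, 0.2864]
ee_rot: [0.357, 0.934, -0.0, -0.0]
ft_force: [0.2, -0.4, -2.8]
grip_width: 0.272
grasp_force: 68.0
```

>>> arm_command([
  {"dp": [0, 0, 2], "spin": 0},
  {"dp": [0, 0, 2], "spin": 0},
  {"dp": [0, 0, 2], "spin": 0},
  {"dp": [0, 0, 1], "spin": 0},
  {"dp": [0, 0, 0], "spin": 0},
])

```text
clock: 16.3
position: [0.5405, -0.0055, 0.2795]
ee_rot: [0.357, 0.934, -0.0, -0.0]
ft_force: [-0.7, 0.3, -1.9]
grip_width: 0.278
grasp_force: 68.0
```

>>> arm_command([
  {"dp": [0, 0, 1], "spin": 0},
  {"dp": [0, 0, 1], "spin": 0},
  {"dp": [0, 0, 0], "spin": 0},
])

```text
clock: 16.6
position: [0.5405, -0.0055, 0.2776]
ee_rot: [0.357, 0.934, 0.0, -0.0]
ft_force: [0.0, 0.5, -2.2]
grip_width: 0.275
grasp_force: 68.0
```

>>> arm_command([
  {"dp": [0, 0, 1], "spin": 0},
  {"dp": [0, 0, 1], "spin": 0},
  {"dp": [0, 0, 0], "spin": 0},
])

```text
clock: 16.9
position: [0.5405, -0.0055, 0.2755]
ee_rot: [0.357, 0.934, -0.0, -0.0]
ft_force: [0.3, 0.7, -2.7]
grip_width: 0.275
grasp_force: 68.0
```

>>> arm_command([
  {"dp": [0, 0, 1], "spin": 0},
  {"dp": [0, 0, 0], "spin": 0},
  {"dp": [0, 0, 1], "spin": 0},
  {"dp": [0, 0, 0], "spin": 0},
])

```text
clock: 17.3
position: [0.5406, -0.0055, 0.2738]
ee_rot: [0.357, 0.934, 0.0, 0.0]
ft_force: [-0.6, 0.0, -0.1]
grip_width: 0.276
grasp_force: 68.0
```

>>> arm_command([
  {"dp": [0, 0, 1], "spin": 0},
  {"dp": [0, 0, 0], "spin": 0},
  {"dp": [0, 0, 1], "spin": 0},
  {"dp": [0, 0, 0], "spin": 0},
])

```text
clock: 17.7
position: [0.5408, -0.0055, 0.2719]
ee_rot: [0.357, 0.934, 0.0, 0.0]
ft_force: [0.4, 0.4, 3.8]
grip_width: 0.275
grasp_force: 68.6
```

>>> arm_command([
  {"dp": [0, 0, 1], "spin": 0},
  {"dp": [0, 0, 0], "spin": 0},
  {"dp": [0, 0, 0], "spin": 0},
])

```text
clock: 18.0
position: [0.5408, -0.0055, 0.2709]
ee_rot: [0.357, 0.934, 0.0, 0.0]
ft_force: [0.1, -0.5, 5.7]
grip_width: 0.275
grasp_force: 68.7
```

>>> arm_command([
  {"dp": [0, 0, 1], "spin": 0},
  {"dp": [0, 0, 0], "spin": 0},
  {"dp": [0, 0, 0], "spin": 0},
])

```text
clock: 18.3
position: [0.5408, -0.0055, 0.27]
ee_rot: [0.357, 0.934, 0.0, 0.0]
ft_force: [0.2, 0.5, 6.5]
grip_width: 0.278
grasp_force: 68.8
```

>>> arm_command([
  {"dp": [0, 0, 1], "spin": 0},
  {"dp": [0, 0, 0], "spin": 0},
  {"dp": [0, 0, 0], "spin": 0},
])

```text
clock: 18.6
position: [0.5404, -0.0054, 0.2684]
ee_rot: [0.357, 0.934, -0.0, -0.0]
ft_force: [0.3, 0.9, 0.1]
grip_width: 0.278
grasp_force: 68.1
```

>>> arm_command([
  {"dp": [0, 0, 1], "spin": 0},
  {"dp": [0, 0, 0], "spin": 0},
  {"dp": [0, 0, 0], "spin": 0},
])

```text
clock: 18.9
position: [0.5404, -0.0054, 0.2674]
ee_rot: [0.357, 0.934, -0.0, -0.0]
ft_force: [0.2, 0.6, -1.6]
grip_width: 0.277
grasp_force: 68.1
```

>>> arm_command([
  {"dp": [0, 0, 1], "spin": 0},
  {"dp": [0, 0, 0], "spin": 0},
  {"dp": [0, 0, 0], "spin": 0},
])

```text
clock: 19.2
position: [0.5404, -0.0055, 0.2665]
ee_rot: [0.357, 0.934, -0.0, -0.0]
ft_force: [-0.4, 1.6, -1.7]
grip_width: 0.277
grasp_force: 68.2
```

Past the peak and now rubbing; I'll continue in 1 mm steps.

>>> arm_command([
  {"dp": [0, 0, 1], "spin": 0},
  {"dp": [0, 0, 0], "spin": 0},
  {"dp": [0, 0, 1], "spin": 0},
  {"dp": [0, 0, 0], "spin": 0},
  {"dp": [0, 0, 0], "spin": 0},
])

```text
clock: 19.7
position: [0.5405, -0.0055, 0.2646]
ee_rot: [0.357, 0.934, -0.0, -0.0]
ft_force: [1.2, 0.4, -0.6]
grip_width: 0.273
grasp_force: 68.3
```

>>> arm_command([
  {"dp": [0, 0, 1], "spin": 0},
  {"dp": [0, 0, 0], "spin": 0},
  {"dp": [0, 0, 0], "spin": 0},
])

```text
clock: 20.0
position: [0.5404, -0.0054, 0.2635]
ee_rot: [0.357, 0.934, -0.0, -0.0]
ft_force: [0.2, -0.1, -3.0]
grip_width: 0.276
grasp_force: 68.0
```

>>> arm_command([
  {"dp": [0, 0, 0.7], "spin": 0},
  {"dp": [0, 0, 0], "spin": 0},
  {"dp": [0, 0, 0], "spin": 0},
])

```text
clock: 20.3
position: [0.5405, -0.0055, 0.2629]
ee_rot: [0.357, 0.934, -0.0, -0.0]
ft_force: [0.1, 0.0, -2.5]
grip_width: 0.28
grasp_force: 68.0
```

The resistance vanished, so it has snapped. Next, lightly on to the pad.

>>> arm_command([
  {"dp": [0, 0, 0.7], "spin": 0},
  {"dp": [0, 0, 0], "spin": 0},
  {"dp": [0, 0, 0], "spin": 0},
])

```text
clock: 20.6
position: [0.5405, -0.0055, 0.2623]
ee_rot: [0.357, 0.934, 0.0, -0.0]
ft_force: [-0.9, -0.0, -2.4]
grip_width: 0.277
grasp_force: 68.0
```

>>> arm_command([
  {"dp": [0, 0, 0.5], "spin": 0},
  {"dp": [0, 0, 0], "spin": 0},
  {"dp": [0, 0, 0], "spin": 0},
])

```text
clock: 20.9
position: [0.5406, -0.0055, 0.2619]
ee_rot: [0.357, 0.934, 0.0, 0.0]
ft_force: [-0.2, 0.2, -1.4]
grip_width: 0.278
grasp_force: 68.0
```

>>> arm_command([
  {"dp": [0, 0, 0.5], "spin": 0},
  {"dp": [0, 0, 0], "spin": 0},
  {"dp": [0, 0, 0], "spin": 0},
])

```text
clock: 21.2
position: [0.5407, -0.0055, 0.2615]
ee_rot: [0.357, 0.934, 0.0, 0.0]
ft_force: [-0.8, -0.1, 3.5]
grip_width: 0.274
grasp_force: 68.5
```

>>> arm_command([
  {"dp": [0, 0, 0.3], "spin": 0},
  {"dp": [0, 0, 0], "spin": 0},
  {"dp": [0, 0, 0], "spin": 0},
])

```text
clock: 21.5
position: [0.5407, -0.0055, 0.2614]
ee_rot: [0.357, 0.934, 0.0, 0.0]
ft_force: [-2.3, 1.0, 5.5]
grip_width: 0.279
grasp_force: 68.8
```

On the pad at about 8 N. Now lift off and carry the pusher back.

>>> arm_command([
  {"dp": [0, 0, -5], "spin": 0},
  {"dp": [0, 0, -8], "spin": 0},
  {"dp": [0, 0, -10], "spin": 0},
  {"dp": [0, 0, -15], "spin": 0},
  {"dp": [0, 0, -25], "spin": 0},
])

```text
clock: 22.0
position: [0.5401, -0.0055, 0.3245]
ee_rot: [0.357, 0.934, -0.0, -0.001]
ft_force: [0.3, 0.2, -3.0]
grip_width: 0.276
grasp_force: 67.9
```

>>> arm_command([
  {"dp": [0, 0, -25], "spin": 0},
  {"dp": [0, 0, -25], "spin": 0},
  {"dp": [0, 0, -5], "spin": 0},
  {"dp": [0, 0, 0], "spin": 0},
])

```text
clock: 22.4
position: [0.5406, -0.0056, 0.38]
ee_rot: [0.357, 0.934, 0.001, 0.001]
ft_force: [-0.0, 0.1, -4.0]
grip_width: 0.276
grasp_force: 68.1
```

```bash
python3 -c "
from h import *
go([.5198,.2588,.379],yaw=48.1)
S=viewer.camera('side')
print([ (round(d['score'],2),np.round(d['position'],3)) for d in finder.find_in('side','cap')[:2]])
cv2.imwrite('pics/g7.png',cv2.convertScaleAbs(cv2.resize(S[150:280,260:370],(507,600),interpolation=3),alpha=2))"
```

```text
t 22.4 pos [ 0.5406 -0.0056  0.38  ] yaw 48.1 tilt 0.12 F [-0.   0.1 -4. ] w 0.276 | total dp [192.  183.    1.1] spin 0.001 rows>= 6
[(0.63, array([ 0.537, -0.01 ,  0.028]))]
```

View pics/g7.png

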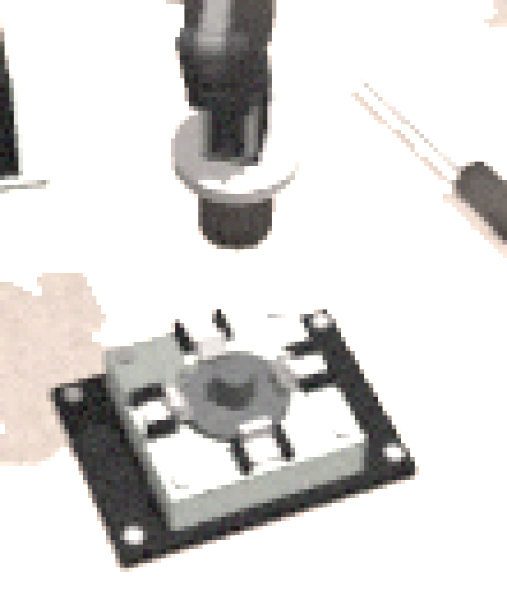

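The cap sits in the recess with the pawls over its flange (around (235,395) in the crop), and the pusher came away empty. Return it.

>>> arm_command([
  {"dp": [32, 30.5, 0], "spin": 0},
  {"dp": [32, 30.5, 0], "spin": 0},
  {"dp": [32, 30.5, 0], "spin": 0},
  {"dp": [32, 30.5, 0], "spin": 0},
  {"dp": [32, 30.5, 0], "spin": 0},
])

```text
clock: 23.0
position: [0.5225, 0.2165, 0.3776]
ee_rot: [0.357, 0.934, -0.001, -0.001]
ft_force: [0.3, -0.1, -2.7]
grip_width: 0.277
grasp_force: 67.9
```

>>> arm_command([
  {"dp": [32, 30.5, 0], "spin": 0},
  {"dp": [0, 0, 0], "spin": 0},
  {"dp": [0, 0, 0], "spin": 0},
  {"dp": [0, 0, 20], "spin": 0},
  {"dp": [0, 0, 20], "spin": 0},
])

```text
clock: 23.5
position: [0.5202, 0.2572, 0.3382]
ee_rot: [0.358, 0.934, -0.0, 0.0]
ft_force: [0.1, 0.2, -2.9]
grip_width: 0.274
grasp_force: 68.3
```

>>> arm_command([
  {"dp": [0, 0, 15], "spin": 0},
  {"dp": [0, 0, 0], "spin": 0},
  {"dp": [0, 0, 0], "spin": 0},
])

```text
clock: 23.8
position: [0.52, 0.2583, 0.3242]
ee_rot: [0.358, 0.934, -0.0, 0.0]
ft_force: [-0.3, -0.2, -1.3]
grip_width: 0.275
grasp_force: 68.1
```

```bash
python3 -c "
from h import *
go([.5199,.2588,.2655],yaw=48.1)"
```

```text
t 23.8 pos [0.52   0.2583 0.3242] yaw 48.1 tilt 0.02 F [-0.3 -0.2 -1.3] w 0.275 | total dp [ 0.4  0.3 58.7] spin -0.001 rows>= 2
```

>>> arm_command([
  {"dp": [0.4, 0.3, 8], "spin": 0},
  {"dp": [0, 0, 8], "spin": 0},
  {"dp": [0, 0, 8], "spin": 0},
  {"dp": [0, 0, 6], "spin": 0},
  {"dp": [0, 0, 0], "spin": 0},
])

```text
clock: 24.3
position: [0.5193, 0.2594, 0.2929]
ee_rot: [0.357, 0.934, -0.001, -0.0]
ft_force: [-0.7, -0.4, -3.2]
grip_width: 0.271
grasp_force: 68.2
```

>>> arm_command([
  {"dp": [0, 0, 8], "spin": 0},
  {"dp": [0, 0, 8], "spin": 0},
  {"dp": [0, 0, 6], "spin": 0},
  {"dp": [0, 0, 3], "spin": 0},
  {"dp": [0, 0, 0], "spin": 0},
])

```text
clock: 24.8
position: [0.5195, 0.2593, 0.2684]
ee_rot: [0.357, 0.934, -0.0, -0.0]
ft_force: [0.5, -0.2, -2.6]
grip_width: 0.277
grasp_force: 68.2
```

>>> arm_command([
  {"dp": [0, 0, 1.5], "spin": 0},
  {"dp": [0, 0, 1], "spin": 0},
  {"dp": [0, 0, 0], "spin": 0},
  {"dp": [0, 0, 0], "spin": 0},
])

```text
clock: 25.2
position: [0.5196, 0.2594, 0.2666]
ee_rot: [0.357, 0.934, 0.0, 0.0]
ft_force: [-0.1, -0.0, -1.7]
grip_width: 0.279
grasp_force: 68.2
```

>>> arm_command([
  {"dp": [0.4, -0.2, 0.8], "spin": 0},
  {"dp": [0, 0, 0.4], "spin": 0},
  {"dp": [0, 0, 0], "spin": 0},
  {"dp": [0, 0, 0], "spin": 0},
])

```text
clock: 25.6
position: [0.5192, 0.2596, 0.2656]
ee_rot: [0.357, 0.934, 0.0, -0.0]
ft_force: [-1.9, -1.5, 2.3]
grip_width: 0.277
grasp_force: 68.7
```

>>> arm_command([
  {"dp": [0, 0, 0], "spin": 0},
  {"dp": [0, 0, 0], "spin": 0},
  {"dp": [0, 0, 0], "spin": 0},
  {"dp": [0, 0, 0], "spin": 0},
  {"dp": [0, 0, 0], "spin": 0},
], grip=-0.3)

```text
clock: 26.1
position: [0.5192, 0.2596, 0.2653]
ee_rot: [0.357, 0.934, 0.0, 0.0]
ft_force: [0.4, -0.3, -0.1]
grip_width: 0.65
grasp_force: 0.0
```

>>> arm_command([
  {"dp": [0, 0, -8], "spin": 0},
  {"dp": [0, 0, -20], "spin": 0},
  {"dp": [0, 0, -40], "spin": 0},
  {"dp": [0, 0, -45], "spin": 0},
  {"dp": [0, 0, -30], "spin": 0},
])

```text
clock: 26.6
position: [0.5194, 0.2592, 0.4122]
ee_rot: [0.358, 0.934, 0.001, 0.001]
ft_force: [0.6, 0.5, -0.3]
grip_width: 0.653
grasp_force: 0.0
```

>>> arm_command([
  {"dp": [0, 40, -10], "spin": 0},
  {"dp": [0, 40, 0], "spin": 0},
  {"dp": [0, 40, 0], "spin": 0},
  {"dp": [0, 0, 0], "spin": 0},
  {"dp": [0, 0, 0], "spin": 0},
])

```text
clock: 27.1
position: [0.5995, 0.3493, 0.4177]
ee_rot: [0.357, 0.934, -0.001, 0.0]
ft_force: [0.1, -0.3, 1.3]
grip_width: 0.651
grasp_force: 0.0
```

```bash
python3 -c "
from h import *
T=viewer.camera('top');S=viewer.camera('side');o=manip.get_obs();print(o['clock'],o['position'],o['ft_force'])
for n in('top','side'): print([ (t,round(d['score'],2),np.round(d['position'],3)) for t in('cap','pusher') for d in finder.find_in(n,t)[:2]])
a=cv2.resize(S[100:280,195:365],(566,600),interpolation=3);b=cv2.resize(T[190:260,185:235],(234,328),interpolation=3);b=np.vstack([b,np.zeros((272,234,3),np.uint8)])
cv2.imwrite('pics/g8.png',cv2.convertScaleAbs(np.hstack([a,b]),alpha=1.8))"
```

```text
27.2 [0.59926614 0.34787103 0.41906399] [-0.37076256 -0.76777922 -0.51034892]
[('cap', 0.71, array([ 0.542, -0.005,  0.032])), ('pusher', 0.72, array([0.538, 0.389, 0.044])), ('pusher', 0.7, array([0.511, 0.249, 0.083]))]
[('cap', 0.72, array([ 0.538, -0.008,  0.029])), ('pusher', 0.93, array([0.512, 0.248, 0.087])), ('pusher', 0.93, array([0.539, 0.391, 0.044]))]
```

View pics/g8.png

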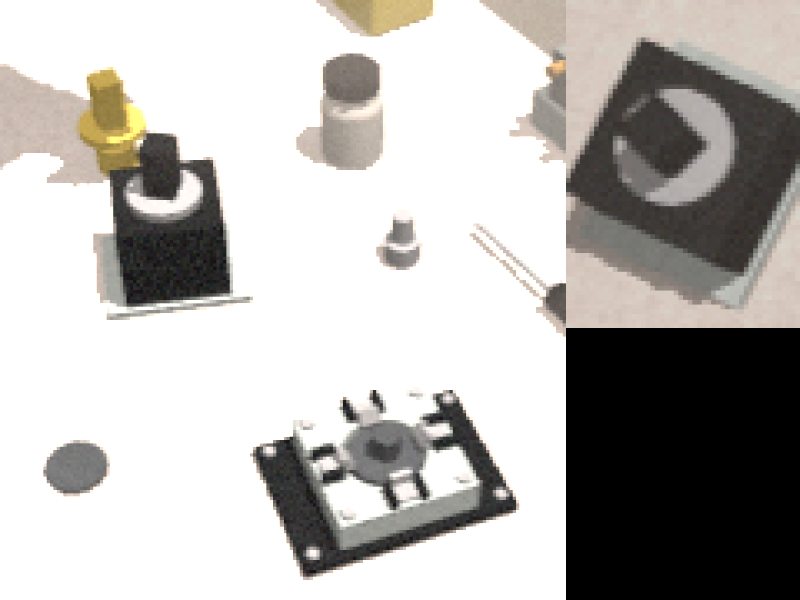

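The pusher hangs seated in its stand at (160,190), the cap is home at (385,450), and the bystanders in view have not moved.

```bash
python3 -c "
from workcell import manip
print(manip.hand_in())"
```

```text
the job is handed in; nothing more can be done
None
```

The cap was laid on the pawls, pressed home with the pusher (highest wrist reading about 9 N net of the pusher's weight), and the pusher hung back in its stand; the job was handed in at about 27 s, verdict not shown.

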